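# Put the desk speaker on its stand and click its volume wheel to five

### The arm

A 6-joint arm with a two-finger parallel gripper is mounted at the origin on the work surface. World frame = base frame: x ahead of the robot, y to its left, z up, the work surface at z = 0. Lengths are in m, angles in rad, forces in N, time in s.
With the tool pointing down it reaches from about 0.35 to 0.975 m from the base axis. Payload 4.9 kg.
Tool frame: the origin (TCP) lies midway between the tips of the shut fingers; the grasp point (between the pads) lies 19 mm behind it (manip.hold_point_z is the distance from the TCP to the grasp point, in m); z points along the fingers, y is the line along which they close (so a half turn about z gives the same grasp; the last joint's range is limited). The gripper opens to 85 mm and grips with 20 to 120 N. Pads are 22 mm wide; open, the fingers measure 114 mm over their backs; the gripper's body (76 mm by 85 mm) begins 54 mm behind the grasp point. The pads swing forward as they close: fully open they stand 13 mm farther back than shut.
Start: joints at [1.091, 0.053, 1.613, -0, 1.476, -0.119], TCP at [0.221, 0.585, 0.231] pointing down, gripper open.
Joint ranges: [-3.01, 3.01], [-1.01, 2.22], [0.06, 2.58], [-1.02, 4.17], [0.09, 2.62], [-3.14, 3.14]. Speed limits (rad/s): [2.57, 2.57, 3.14, 3.14, 3.14, 3.14].

### API

Orientations are given as a unit quaternion [w, x, y, z].
In Python, from plant import manip gives the robot as it stands. The module is installed in compiled form; this text tells all that it offers.
- The arm moves only by the shell command python3 -m jog 'ROWS' [OPENING]. ROWS is JSON, one flat list of numbers, 6 for each row, row after row: the shift along the tool's x, y, z in units of 0.1 m (1.0 is 0.1 m), then the turn, a rotation vector about the tool's x, y, z in units of 180 degrees (1.0 is 180 degrees). A call has 1 to 8 rows; each row is the pose to reach, as a shift and turn from the pose commanded when the call began, along the tool's axes at that moment, turning the shorter way round; what a row does not reach only later rows make up. A row lasts 1/8 s, in which the tool goes at most 62.5 mm and 10.7 degrees, less where a joint would pass 70% of its speed; a pose out of reach is approached as far as the arm can. A call with a number of a shift or a turn outside -1 to 1 is refused whole. A call with a gripper value outside its range is refused whole. OPENING is the finger opening in mm, from 0 to 85.4, set as the call begins (- or left out, the last holds). The fingers move at their own pace and stop on an object; the grip force is fixed at half the most. Time passes only in rows, so rows that repeat a pose let the fingers close. It gives the time, the measured TCP pose, the force, the opening and the grip force at its end, in the units of the state.
- manip.state(): the state, without advancing time (a new reading comes with each control period).
- manip.grab_frame(name): name is "scene" or "side" or "wrist"; returns a dict with "img" (400x640x3 uint8, blue, green, red), "z_map" (400x640 float32, m along the optical axis (not along the pixel's ray), 0 where there is no reading), "fx", "fy", "cx", "cy" (pixels), "xyz" and "attitude" of the camera in the world; the wrist camera has in their place "T_tool_cam" (4x4, takes a point from camera to tool coordinates, whose origin is the TCP and whose axes are the flange's). Camera axes: x right, y up, looking along -z (the intrinsics and any distortion apply to the point x, -y, -z); pixel columns grow to the right and rows downward; lengths in m; the calibration is good to about 2 mm. The wrist camera is an equidistant fisheye: a pixel r from the principal point sees the ray r / f radians off the axis. A picture is of the moment at which its call begins: read the wrist's pose just before it.
- manip.job_done(): hands the job in; it is judged then, once.
The state is a dict: "time": time; "joint_pos": joint angles; "joint_vel": joint speeds; "joint_efforts": joint torques, N m; "tool_pos": TCP position; "tool_rot": TCP orientation; "contact_force": force on the tool from outside, world axes, zero at the start; "ft_torque": the same for the moment, N m; "gripper_width": opening from 0.0 (shut) to 1.0 (fully open); "grasp_force": force on a finger pad.
Only numpy, scipy, OpenCV 4.12 (cv2) and the standard library are available. Lean on these libraries where they do the work, as an engineer would, in place of code of your own. Each camera call takes 0.05 s, during which the arm holds its last target. There are 200 camera calls.

### The job

Take the small wooden speaker out of the row of stationery and stand it, fully down, upright and centred, between the two cheeks of its aluminium stand, with its grille facing the open front of the stand (the end without the lip), and never let it drop or fall over. Once it stands there and you have let go, roll its knurled volume wheel gently with a fingertip to exactly the fifth click from its off stop, where the wheel's smooth index bar is uppermost. Leave everything else on the desk where it is.

Things in the scene. Friction and masses are not known exactly. Their poses are not given: they have to be found in the camera images.
- speaker_center (a point): Centre (60 mm above the underside) of the wooden speaker, a loose upright box 64 mm deep (its x) x 56 wide (its y) x 120 tall (z), 0.55 to 0.95 kg. Front at -x: dark grille with two round drivers; the back is plain with one port. At the start neighbours of about its height stand within 2 to 9 mm of front and back, so no finger fits there; its sides (+y, -y) are free.
- speaker_front (a point): Centre of the speaker's front (grille) face, 32 mm in front of its centre.
- wheel_top (a point): Top of the unpressed volume wheel, 133 mm above the speaker's underside, mid-top. Knurled wheel, 60 mm diameter, 18 wide, level axle along the speaker's y; 13 mm of it shows above the case. It is sprung: sinks from about 1.5 N, 0.5 N more per mm, stops at 8 mm (5.5 N). A click takes about 1 N along the rim: too light a touch slips, and over 2 N may tip the speaker.
- volume_wheel (a joint): Wheel angle in rad: 0 at the off stop, 3.14 (9 clicks) at the other stop; a click is 0.349 rad (10.5 mm of rim), and the wheel settles in the clicks by itself. It grows as the wheel's top moves towards the speaker's back (+x). Starts at click 0, 1 or 2. Fifth click = 1.745 rad: the smooth metal index bar across the rim is then uppermost.
- holder_center (a point): Middle of the 73 mm gap in the fixed stationery row, on its 8 mm base (130 mm in x, 190 in y). The row runs along y: a cardboard box (126 mm high) at +y, three notebooks (116 to 121 mm high) at -y, all 120 mm deep in x. The speaker starts in the gap, its front towards +y. The gap is open towards -x (robot) and +x.
- stand_seat (a point): Centre of the seat of the fixed aluminium stand, on its 10 mm base (100 mm in x, 84 in y). Cheeks at +y and -y, 48 mm long, 8 thick, rise 122 mm above the seat, 64 mm apart: 4 mm beside the speaker, no room for fingers; its front and back stay free. Open front at -x (roughly towards the robot); a lip 12 mm high starts 40 mm behind the centre. Load it from above.
- mat_center (a point): Centre of the top of a cork mat, 160 x 160 x 3 mm, fixed and empty, between holder and stand: a free place to set something down for a moment.

How it is judged:
On the way, in this order (a step that is already met when the one before it is completed fails the run):
1. the speaker stands fully down in the stand, grille to the stand's open front, and is let go (x of speaker_center in the frame of stand_seat between -0.015 and 0.01 m and y of speaker_center in the frame of stand_seat between -0.007 and 0.007 m and z of speaker_center in the frame of stand_seat between 0.056 and 0.064 m and angle between speaker_center's own z axis and vertical below 0.05 rad and x of speaker_front in the frame of stand_seat below -0.015 m and angle between the x axis of speaker_center and the x axis of stand_seat, either way round below 0.2 rad and contact force between the fingers and speaker below 0.1 N), for 0.2 s.
2. with the speaker still in the stand, the wheel is at the fifth click (x of speaker_center in the frame of stand_seat between -0.015 and 0.01 m and y of speaker_center in the frame of stand_seat between -0.007 and 0.007 m and z of speaker_center in the frame of stand_seat between 0.056 and 0.064 m and angle between speaker_center's own z axis and vertical below 0.05 rad and x of speaker_front in the frame of stand_seat below -0.015 m and angle between the x axis of speaker_center and the x axis of stand_seat, either way round below 0.2 rad and value of joint volume_wheel between 1.6057 and 1.88496 rad), for 0.2 s.
At the end, for the whole second after the job is handed in: The speaker stands upright (within 0.05 rad) fully down on the stand's seat, within 10 mm backwards, 15 mm forwards and 7 mm (across) of its centre, grille to the open front, at rest and untouched, and its wheel is within 0.4 click of the fifth click (1.606 to 1.885 rad) (all of step 2 and contact force between the fingers and speaker below 0.1 N and linear speed of speaker below 0.02 m/s and velocity of joint volume_wheel between -0.2 and 0.2 rad/s).
It fails at once if the speaker is dropped or falls (moves faster than 0.35 m/s while no finger touches it) (linear speed of speaker above 0.35 m/s and contact force between the fingers and speaker below 0.1 N).
It fails at once if the wheel is pressed with more than 20 N (contact force between the fingers and volume_wheel above 20 N).
It fails at once if another thing on the desk is moved more than 30 mm (distance of any of mug, pen_cup, stapler, hole_punch, note_block, tape_dispenser, notebook from where it was at the start of the episode above 0.03 m).
It also fails if it takes over 72 s, if anything falls off the work surface, if the arm or the gripper's body presses on something with over 40 N, if the wrist force passes 120 N, or if a joint passes its speed limit or range.

## Working session

There is one attempt and no reset: what is moved stays moved. The work goes in short steps, Python scripts to look and compute and a shell command to move; the robot and the scene stay as the last step left them, time stands still between calls to the robot, and variables do not carry over. Pictures are saved under pics/ and viewed, at most 10 in all, crops included, and the job is handed in when it is done.

```bash
mkdir -p pics; cat > h.py <<'E'
import numpy as np, cv2
from scipy.spatial.transform import Rotation as R
from plant import manip
def rot(q): return R.from_quat([q[1],q[2],q[3],q[0]])
def cloud(f):
    z=f["z_map"]; v,u=np.mgrid[0:z.shape[0],0:z.shape[1]]
    p=np.stack([(u-f["cx"])/f["fx"]*z,-(v-f["cy"])/f["fy"]*z,-z],-1)
    w=p@rot(f["attitude"]).as_matrix().T+np.array(f["xyz"])
    w[z<=0]=np.nan
    return w
def tool():
    s=manip.state(); return np.array(s["tool_pos"]),rot(s["tool_rot"]).as_matrix(),s
E
python3 - <<'E'
from h import *
p,M,s=tool(); print(s); print(M.round(3))
for n in("scene","side"):
    f=manip.grab_frame(n); print(n,f["xyz"],rot(f["attitude"]).as_matrix().round(2).tolist(),f["fx"],[k for k in f])
    cv2.imwrite(f"pics/{n}0.png",f["img"]); np.savez(f"{n}0.npz",img=f["img"],w=cloud(f))
E
```

```text
{'time': 0.0, 'joint_pos': array([ 1.09103972e+00,  5.33587013e-02,  1.61429082e+00, -1.65343462e-05,
        1.47600991e+00, -1.19053660e-01]), 'joint_vel': array([ 1.49516739e-03, -7.17338375e-04,  2.02604689e-04, -6.59827633e-04,
       -1.12207288e-03,  8.41237454e-05]), 'joint_efforts': array([ 7.62170221e-04, -3.93694603e+01, -3.70170665e+01, -7.22756749e-05,
        7.12246154e-03, -2.13314721e-06]), 'tool_pos': array([0.22032732, 0.58420889, 0.23006378]), 'tool_rot': array([-2.96937179e-04,  1.79374484e-01,  9.83780324e-01, -9.89843987e-04]), 'contact_force': array([1.14327348, 0.31558916, 0.06484073]), 'ft_torque': array([ 0.02327169,  0.02161379, -0.00865601]), 'grasp_force': 0.0, 'gripper_width': 0.9989489741793199}
[[-0.936  0.353 -0.001]
 [ 0.353  0.936 -0.002]
 [ 0.    -0.002 -1.   ]]
scene [1.08141211 0.3809836  1.15178442] [[-0.62, -0.66, 0.42], [0.78, -0.53, 0.32], [0.01, 0.53, 0.85]] 496.97925293679543 ['img', 'z_map', 'fx', 'fy', 'cx', 'cy', 'xyz', 'attitude']
side [ 0.08844189 -0.5856308   0.69923274] [[0.8, 0.35, -0.49], [-0.6, 0.5, -0.63], [0.02, 0.79, 0.61]] 388.2050101920316 ['img', 'z_map', 'fx', 'fy', 'cx', 'cy', 'xyz', 'attitude']
```

View pics/scene0.png

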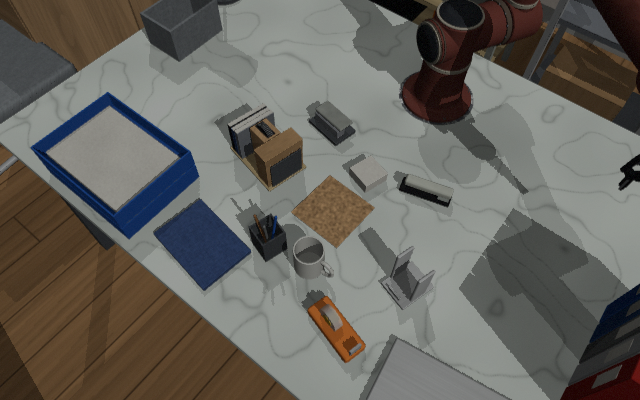

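View pics/side0.png

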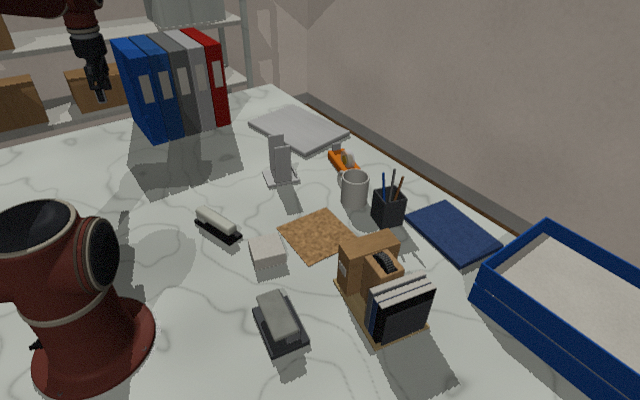

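Scene view: the row is at about (265,150), the mat at (333,210) and the stand at (405,280). Side view: the wheel is at (385,262), between the cardboard box at (370,245) and the notebooks at (400,300), and the stand is at (280,165). Next I'll build top-down height maps from both depth images.

```bash
cat > td.py <<'E'
from h import *
fr={n:np.load(f"{n}0.npz") for n in("scene","side")}
def at(n,u,v): return fr[n]["w"][v-2:v+3,u-2:u+3].reshape(-1,3)
for n,u,v in(("scene",333,210),("side",320,235),("scene",275,145),("side",385,262),("scene",405,290),("side",280,165)):
    print(n,u,v,np.nanmedian(at(n,u,v),0).round(3))
E
python3 td.py
python3 - <<'E'
from h import *
# topdown colour of z>0.02 around region, 2mm... x .35-.9
X0,X1,Y0,Y1,S=.25,.95,-.35,.45,.0015
out=[]
for n in("scene","side"):
    d=np.load(f"{n}0.npz"); w=d["w"].reshape(-1,3); c=d["img"].reshape(-1,3)
    ok=np.isfinite(w[:,0])&(w[:,0]>X0)&(w[:,0]<X1)&(w[:,1]>Y0)&(w[:,1]<Y1)
    w=w[ok];c=c[ok];o=np.argsort(w[:,2]);w=w[o];c=c[o]
    im=np.zeros((int((X1-X0)/.002)+1,int((Y1-Y0)/.002)+1,3),np.uint8)
    im[((X1-w[:,0])/.002).astype(int),((Y1-w[:,1])/.002).astype(int)]=c
    out.append(im)
cv2.imwrite("pics/td.png",np.hstack(out)); print(out[0].shape)
E
```

```text
scene 333 210 [0.53  0.003 0.005]
side 320 235 [ 0.531 -0.008  0.005]
scene 275 145 [ 0.53  -0.193  0.128]
side 385 262 [ 0.501 -0.254  0.142]
scene 405 290 [0.601 0.278 0.011]
side 280 165 [0.566 0.237 0.073]
(350, 401, 3)
```

View pics/td.png

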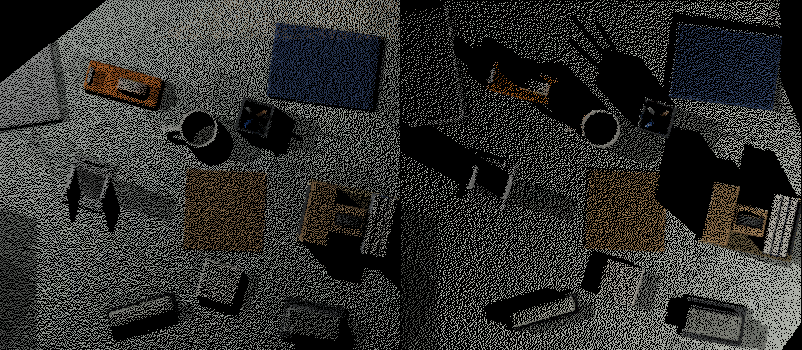

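Top-down: the stand cheeks are at about (90,190), the mat at (225,210), and the row at (345,215) with its long axis slightly yawed. Next I'll measure the poses from height slices.

```bash
python3 - <<'E'
from h import *
def rect(p,t):
    p=p[:,:2].astype(np.float32)*1000
    # drop outliers
    (c,s,a)=cv2.minAreaRect(p); print(t,len(p),np.round(c,1),np.round(s,1),round(a,2))
for n in("scene","side"):
    d=np.load(f"{n}0.npz"); w=d["w"].reshape(-1,3); c=d["img"].reshape(-1,3).astype(int)
    def sel(x0,x1,y0,y1,z0,z1): return (w[:,0]>x0)&(w[:,0]<x1)&(w[:,1]>y0)&(w[:,1]<y1)&(w[:,2]>z0)&(w[:,2]<z1)
    hs=sel(.42,.62,-.4,-.12,.1,.15)
    print(n,"z hist",np.histogram(w[hs][:,2],bins=np.arange(.1,.152,.004)))
    wood=(c[:,2]-c[:,0]>25)
    rect(w[sel(.42,.62,-.24,-.12,.13,.138)&wood],"box top")
    rect(w[sel(.42,.62,-.31,-.20,.124,.1295)&wood],"spk top")
    rect(w[sel(.42,.62,-.30,-.2,.132,.146)&~wood],"wheel")
    rect(w[sel(.42,.62,-.37,-.265,.115,.132)&~wood],"notebooks")
    m=sel(.5,.7,.2,.34,.126,.136); rect(w[m],"cheeks")
    for k,mm in(("+",w[m][:,1]>.27),("-",w[m][:,1]<=.27)):
        if mm.sum()>3: rect(w[m][mm],"cheek"+k)
    m=sel(.5,.7,.18,.36,.007,.014); rect(w[m],"standbase")
    m=sel(.5,.7,.18,.36,.018,.026); rect(w[m],"lip")
    m=sel(.4,.66,-.12,.12,-.002,.008)&wood; rect(w[m],"mat")
    m=sel(.4,.66,-.36,-.1,.006,.011)&wood; rect(w[m],"holderbase")
    m=sel(.5,.7,.18,.36,.03,.14); print("stand z max",np.histogram(w[m][:,2],bins=8))
    np.save(n+"_stand.npy",w[sel(.5,.7,.18,.36,.007,.14)])
E
```

```text
scene z hist (array([ 91,  76,  75, 136, 310, 337, 527, 563,  66,  37,  39,   5]), array([0.1  , 0.104, 0.108, 0.112, 0.116, 0.12 , 0.124, 0.128, 0.132,
       0.136, 0.14 , 0.144, 0.148]))
box top 156 [ 520.2 -201.4] [ 79.8 117.4] 76.98
spk top 300 [ 520.8 -240.5] [122.2  80.8] 0.15
wheel 105 [ 509.  -245.3] [46.5 24.9] 79.92
notebooks 630 [ 500.2 -299. ] [ 69.5 120.9] 78.35
cheeks 150 [585.5 273.3] [80.8 46.7] 73.28
cheek+ 79 [595.9 308.2] [ 8.  46.7] 73.63
cheek- 71 [575.8 238.8] [ 9.3 45.4] 74.16
standbase 871 [602.7 284.6] [166.5 196.2] 24.2
lip 72 [600.3 271.7] [76.1 63.4] 73.59
mat 2899 [ 5.283e+02 -2.000e-01] [162.5 162.7] 88.18
holderbase 144 [ 557.8 -229.5] [105.8 221.9] 21.81
stand z max (array([ 49,  60,  58,  58,  63,  62,  62, 162]), array([0.03029496, 0.04380618, 0.05731739, 0.0708286 , 0.08433981,
       0.09785102, 0.11136224, 0.12487345, 0.13838466]))
side z hist (array([ 187,  158,  175,  198,  719,  780,  460, 1304,   63,   58,   88,
          7]), array([0.1  , 0.104, 0.108, 0.112, 0.116, 0.12 , 0.124, 0.128, 0.132,
       0.136, 0.14 , 0.144, 0.148]))
box top 187 [ 517.6 -205.3] [ 80.5 118.4] 76.92
spk top 475 [ 520.9 -241.5] [ 82.4 120.2] 89.77
wheel 198 [ 507.1 -248.6] [49.3 20.7] 81.69
notebooks 1501 [ 501.1 -297.1] [ 73.8 120.7] 77.87
cheeks 109 [585.3 272.8] [84.3 46.8] 73.16
cheek+ 53 [595.6 306.6] [12.4 46.7] 71.16
cheek- 56 [575.  236.5] [ 8.9 45.6] 72.79
standbase 274 [585.8 272.5] [ 87.3 100.1] 73.62
lip 60 [595.8 267.2] [79.  69.6] 73.96
mat 2502 [528.9  -0. ] [160.9 159.8] 87.24
holderbase 596 [ 508.5 -249.5] [189.8 129.5] 77.69
stand z max (array([ 75,  79,  81,  81,  86, 121, 134, 134]), array([0.03003845, 0.04329998, 0.05656151, 0.06982305, 0.08308458,
       0.09634612, 0.10960765, 0.12286918, 0.13613072]))
```

```bash
cat >> h.py <<'E'
def frame(c,yaw):
    a=np.radians(yaw); return np.array(c),np.array([[np.cos(a),np.sin(a)],[-np.sin(a),np.cos(a)]])
HOLD=((.5085,-.2495),-12.2); STAND=((.5855,.273),-16.4)
def go(xyz,yaw):
    """row needed (tool units) to put TCP at xyz with tool y at yaw, tool down; from measured pose"""
    p,M,s=tool(); d=M.T@(np.array(xyz)-p)
    a=np.radians(yaw); y=np.array([np.cos(a),np.sin(a),0]); z=np.array([0,0,-1.]); T=np.stack([np.cross(y,z),y,z],1)
    r=R.from_matrix(M.T@T).as_rotvec()
    print("t",round(s["time"],2),"tcp",p.round(4),"yaw",np.degrees(np.arctan2(M[1,1],M[0,1])).round(2),"F",np.round(s["contact_force"],1),"w",round(s["gripper_width"]*85.4,1),"g",round(s["grasp_force"],1))
    print("shift",(d/.1).round(4),"turn",(r/np.pi).round(4),"deg",np.degrees(r).round(1))
E
python3 - <<'E'
from h import *
c,A=frame(*HOLD)
for n in("scene","side"):
    d=np.load(f"{n}0.npz"); w=d["w"].reshape(-1,3); col=d["img"].reshape(-1,3).astype(int)
    q=(w[:,:2]-c)@A.T*1000
    wood=(col[:,2]-col[:,0]>25)
    m=(abs(q[:,0])<70)&(abs(q[:,1])<100)
    for x in(-22,22,0):
        mm=m&(abs(q[:,0]-x)<5); 
        print(n,"x",x)
        for y in range(-60,64,4):
            k=mm&(abs(q[:,1]-y)<2)
            if k.sum(): print((y,int(np.nanmax(w[k,2])*1000),int(100*wood[k].mean())),end=" ")
        print()
    k=m&wood&(abs(q[:,1])<28)&(abs(w[:,2]-.127)<.003); print("spk top x range",np.percentile(q[k,0],[1,5,95,99]),"y",np.percentile(q[k,1],[1,99]))
    k=m&~wood&(abs(q[:,1])<34)&(w[:,2]>.132)&(abs(q[:,0])<25); print("wheel",np.percentile(q[k],[2,98],axis=0), w[k,2].max())
go((.509,-.25,.25),-12.2)
E
```

```text
scene x -22
(-60, 119, 0) (-56, 120, 0) (-52, 122, 0) (-48, 121, 0) (-44, 125, 0) (-40, 125, 0) (-36, 126, 20) (-28, 128, 75) (-24, 130, 100) (-20, 130, 100) (-16, 130, 100) (-12, 133, 100) (-8, 131, 100) (-4, 132, 100) (0, 127, 100) (4, 129, 100) (8, 130, 100) (12, 130, 100) (16, 130, 100) (20, 131, 100) (24, 131, 100) (28, 130, 100) (32, 131, 100) (36, 132, 100) (40, 130, 100) (44, 133, 100) (48, 129, 100) (52, 130, 100) (56, 130, 100) (60, 129, 100) 
scene x 22
(-60, 121, 0) (-56, 122, 0) (-52, 122, 0) (-48, 124, 0) (-44, 125, 0) (-40, 125, 0) (-36, 124, 0) (-32, 128, 0) (-28, 129, 50) (-24, 129, 83) (-20, 130, 80) (-16, 131, 60) (-12, 129, 62) (-8, 129, 77) (-4, 131, 77) (0, 129, 71) (4, 130, 66) (8, 132, 45) (12, 132, 80) (16, 130, 60) (20, 132, 87) (24, 131, 50) (28, 133, 100) (32, 130, 100) (36, 130, 100) (40, 129, 100) (44, 130, 100) (48, 130, 100) (52, 130, 100) (56, 131, 100) (60, 127, 100) 
scene x 0
(-60, 120, 0) (-56, 119, 0) (-52, 121, 0) (-48, 122, 0) (-44, 127, 0) (-40, 127, 0) (-36, 126, 0) (-28, 128, 33) (-24, 131, 33) (-20, 134, 0) (-16, 138, 0) (-12, 139, 0) (-8, 
[... 1430 characters left out ...]
(-40, 124, 0) (-36, 124, 0) (-28, 132, 93) (-24, 132, 28) (-20, 137, 0) (-16, 138, 0) (-12, 140, 0) (-8, 142, 0) (-4, 143, 0) (0, 143, 0) (4, 144, 0) (8, 144, 0) (12, 143, 0) (16, 141, 0) (20, 138, 0) (24, 135, 0) (28, 130, 50) (32, 130, 100) (36, 131, 100) (40, 129, 100) (44, 130, 100) (48, 129, 100) (52, 130, 100) (56, 130, 100) (60, 131, 100) 
spk top x range [-28.2799395  -27.58982126  25.62641158  27.17743269] y [-27.70946627  27.52329281]
wheel [[ -9.27551318 -20.85521411]
 [  8.2145914   23.37591457]] 0.1443863016894249
t 0.1 tcp [0.2204 0.5843 0.2302] yaw 69.33 F [-0.7  0.2  0.2] w 85.3 g 0.0
shift [-5.6454 -6.7871 -0.1867] turn [-5.000e-04  4.000e-04  4.529e-01] deg [-0.1  0.1 81.5]
```

```bash
for i in 1 2 3; do python3 -m jog '[-0.4,-0.48,0,0,0,0,-0.8,-0.97,0,0,0,0,-0.8,-0.97,0,0,0,0]' 85; done; python3 -m jog '[-0.4,-0.48,0,0,0,0,-0.8,-0.97,0,0,0,0,-0.8,-0.97,0,0,0,0]';python3 -m jog '[-0.4,-0.48,0,0,0,0,-0.8,-0.97,0,0,0,0,-0.8,-0.97,0,0,0,0]';python3 -m jog '[-0.4,-0.48,0,0,0,0,-0.8,-0.97,0,0,0,0,-0.8,-0.97,0,0,0,0]'; python3 -m jog '[-0.4,-0.48,0,0,0,0.05,-0.85,-0.97,0,0,0,0.11,-0.85,-0.97,0,0,0,0.17,-0.85,-0.97,0,0,0,0.23,-0.85,-0.97,0,0,0,0.29,-0.85,-0.97,0,0,0,0.34,-0.85,-0.97,0,0,0,0.4,-0.85,-0.97,0,0,0,0.4529]'
python3 -c "
from h import *
go((.5085,-.247,.25),-12.2); f=manip.grab_frame('wrist'); cv2.imwrite('pics/w1.png',f['img']); print(f['T_tool_cam'].round(3) if hasattr(f['T_tool_cam'],'round') else f['T_tool_cam'],f['fx'],f['cx'],f['cy'])"
```

```text
time: 0.48
tool_pos: [0.2617, 0.4626, 0.23]
tool_rot: [-0.0, 0.181, 0.983, -0.001]
contact_force: [-0.9, 0.9, -0.4]
gripper_width: 0.996
grasp_force: 0.0
time: 0.85
tool_pos: [0.3028, 0.3447, 0.2311]
tool_rot: [0.0, 0.182, 0.983, 0.0]
contact_force: [-0.8, 0.1, 0.1]
gripper_width: 0.995
grasp_force: 0.0
time: 1.23
tool_pos: [0.3437, 0.2259, 0.2315]
tool_rot: [0.0, 0.182, 0.983, 0.0]
contact_force: [-0.3, 0.1, 0.2]
gripper_width: 0.998
grasp_force: 0.0
time: 1.6
tool_pos: [0.3843, 0.107, 0.2315]
tool_rot: [0.0, 0.182, 0.983, 0.0]
contact_force: [-0.1, 0.8, 0.0]
gripper_width: 0.998
grasp_force: 0.0
time: 1.98
tool_pos: [0.4248, -0.0111, 0.2313]
tool_rot: [-0.0, 0.181, 0.983, 0.0]
contact_force: [0.3, -0.1, -0.2]
gripper_width: 0.992
grasp_force: 0.0
time: 2.35
tool_pos: [0.4658, -0.1293, 0.2309]
tool_rot: [-0.001, 0.18, 0.984, 0.001]
contact_force: [-0.6, 0.3, 0.2]
gripper_width: 0.997
grasp_force: 0.0
time: 3.35
tool_pos: [0.5111, -0.2462, 0.2311]
tool_rot: [-0.001, 0.779, 0.628, 0.001]
contact_force: [-0.4, -0.5, 0.9]
gripper_width: 1.0
grasp_force: 0.0
t 3.35 tcp [ 0.5111 -0.2462  0.2311] yaw -12.26 F [-0.4 -0.5  0.9] w 85.4 g 0.0
shift [-0.0132 -0.0235 -0.1887] turn [-0.0001 -0.0005 -0.0003] deg [-0.  -0.1 -0.1]
[[ 0.001  0.95   0.312  0.081]
 [ 1.    -0.001  0.    -0.   ]
 [ 0.     0.312 -0.95  -0.143]
 [ 0.     0.     0.     1.   ]] 309.70691628693146 318.1704800221362 198.9474570433128
```

View pics/w1.png

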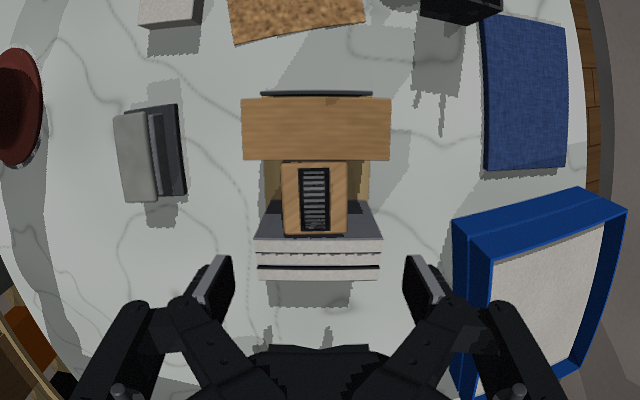

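The wrist view shows the speaker top with corners near (282,163), (347,163), (347,236) and (281,236), and the wheel at (314,199). I'll cast those onto z=0.128.

```bash
cat >> h.py <<'E'
def wray(f,p,M,u,v,z):
    a,b=(u-f["cx"])/f["fx"],(v-f["cy"])/f["fx"]; r=np.hypot(a,b); k=np.sin(r)/max(r,1e-9)
    d=np.array([a*k,-b*k,-np.cos(r)]); T=np.array(f["T_tool_cam"])
    o=p+M@T[:3,3]; D=M@T[:3,:3]@d; return o+D*(z-o[2])/D[2]
E
python3 - <<'E'
from h import *
p,M,s=tool(); f=manip.grab_frame('wrist'); c,A=frame(*HOLD)
P=[wray(f,p,M,u,v,.128) for u,v in((282,163),(347,163),(347,236),(281,236))]
P.append(np.mean(P,0)); P.append(wray(f,p,M,314,199,.141))
for q in P: print(q.round(4),((q[:2]-c)@A.T*1000).round(1))
go((.5085,-.247,.083),-12.2)
E
```

```text
[ 0.4889 -0.2095  0.128 ] [-27.6  35. ]
[ 0.5404 -0.2209  0.128 ] [25.2 34.7]
[ 0.5283 -0.2846  0.128 ] [ 26.8 -30.1]
[ 0.4718 -0.2722  0.128 ] [-31.1 -30. ]
[ 0.5074 -0.2468  0.128 ] [-1.7  2.4]
[ 0.5087 -0.241   0.141 ] [-1.6  8.4]
t 3.45 tcp [ 0.5109 -0.2466  0.2312] yaw -11.94 F [-0.5  0.   0.2] w 84.7 g 0.0
shift [-0.0108 -0.0228  1.4817] turn [-0.     -0.0004  0.0015] deg [-0.  -0.1  0.3]
```

```bash
python3 -m jog '[-0.011,-0.027,0.3,0,0,0,-0.011,-0.027,0.6,0,0,0,-0.011,-0.027,0.8,0,0,0,-0.011,-0.027,0.8,0,0,0]'; python3 -m jog '[0,0,0.3,0,0,0,0,0,0.55,0,0,0,0,0,0.68,0,0,0,0,0,0.68,0,0,0]';  python3 -m jog '[0,0,0,0,0,0,0,0,0,0,0,0,0,0,0,0,0,0,0,0,0,0,0,0,0,0,0,0,0,0,0,0,0,0,0,0]' 45; python3 -c "
from h import *
go((.5085,-.247,.083),-12.2)"
```

```text
time: 3.95
tool_pos: [0.5061, -0.2487, 0.1493]
tool_rot: [-0.002, 0.777, 0.629, -0.0]
contact_force: [1.1, -1.4, -0.3]
gripper_width: 0.993
grasp_force: 0.0
time: 4.45
tool_pos: [0.5067, -0.2503, 0.0833]
tool_rot: [-0.0, 0.778, 0.628, -0.0]
contact_force: [0.9, 0.3, -0.1]
gripper_width: 0.996
grasp_force: 0.0
time: 5.2
tool_pos: [0.5074, -0.2512, 0.0851]
tool_rot: [0.001, 0.778, 0.628, 0.0]
contact_force: [-2.6, 1.7, 6.2]
gripper_width: 0.652
grasp_force: 65.4
t 5.2 tcp [ 0.5074 -0.2512  0.0851] yaw -12.19 F [-2.6  1.7  6.2] w 55.7 g 65.4
shift [0.043  0.002  0.0213] turn [0.0006 0.0004 0.0001] deg [0.1 0.1 0. ]
```

```bash
python3 -m jog '[0,0,-0.1,0,0,0,0,0,-0.25,0,0,0,0,0,-0.45,0,0,0,0,0,-0.65,0,0,0,0,0,-0.8,0,0,0]'; python3 -m jog '[0,0,-0.2,0,0,0,0,0,-0.4,0,0,0,0,0,-0.6,0,0,0,0,0,-0.75,0,0,0,0,0,-0.8,0,0,0,0,0,-0.8,0,0,0]';python3 -c "
from h import *
go((.53,-.0,.247),73.6)
f=manip.grab_frame('side'); cv2.imwrite('pics/s2.png',f['img'])"
```

```text
time: 5.82
tool_pos: [0.5073, -0.2509, 0.1657]
tool_rot: [0.001, 0.778, 0.628, 0.0]
contact_force: [0.4, 0.6, -9.0]
gripper_width: 0.65
grasp_force: 65.4
time: 6.58
tool_pos: [0.5067, -0.2505, 0.2433]
tool_rot: [-0.0, 0.778, 0.628, -0.0]
contact_force: [0.1, 0.2, -9.0]
gripper_width: 0.651
grasp_force: 65.6
t 6.58 tcp [ 0.5067 -0.2505  0.2433] yaw -12.19 F [ 0.1  0.2 -9. ] w 55.6 g 65.6
shift [ 2.4976 -0.3009 -0.0369] turn [-0.     -0.     -0.4766] deg [ -0.   -0.  -85.8]
```

View pics/s2.png

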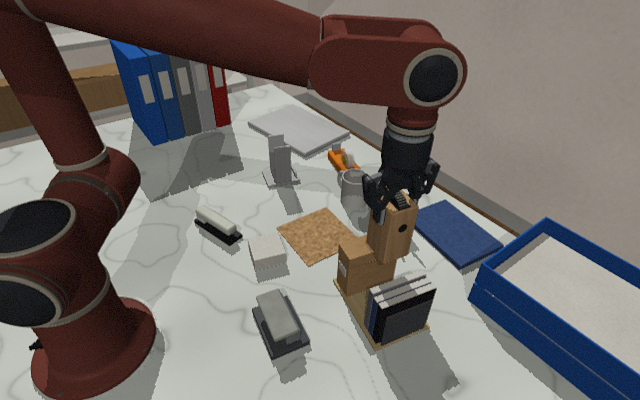

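The speaker hangs upright in the gripper, with its port at (403,228). Moving it over the mat now.

```bash
python3 -m jog '[0.2,-0.03,0,0,0,0,0.5,-0.06,0,0,0,0,0.85,-0.1,0,0,0,0]'; python3 -m jog '[0.4,-0.05,0,0,0,0,0.8,-0.1,0,0,0,0]';  python3 -m jog '[0.35,-0.05,0,0,0,-0.04,0.65,-0.09,0,0,0,-0.1,0.8,-0.1,0,0,0,-0.155,0.85,-0.1,0,0,0,-0.21,0.85,-0.1,0,0,0,-0.27,0.85,-0.1,0,0,0,-0.33,0.85,-0.1,0,0,0,-0.385,0.85,-0.1,0,0,0,-0.43]';python3 -m jog '[0,0,0,0,0,-0.03,0,0,0,0,0,-0.0466,0,0,0,0,0,-0.0466]'; python3 -c "
from h import *
go((.53,-.0,.082),73.6)"
```

```text
time: 7.0
tool_pos: [0.5144, -0.1637, 0.2422]
tool_rot: [-0.001, 0.778, 0.628, -0.0]
contact_force: [0.4, 0.3, -8.3]
gripper_width: 0.647
grasp_force: 65.6
time: 7.25
tool_pos: [0.5214, -0.0827, 0.2423]
tool_rot: [-0.001, 0.778, 0.628, -0.0]
contact_force: [0.4, -0.4, -8.8]
gripper_width: 0.653
grasp_force: 65.6
time: 8.25
tool_pos: [0.5294, 0.0012, 0.2423]
tool_rot: [-0.001, 0.212, 0.977, 0.0]
contact_force: [0.7, -0.7, -7.8]
gripper_width: 0.652
grasp_force: 65.4
time: 8.62
tool_pos: [0.5295, 0.001, 0.2424]
tool_rot: [-0.001, 0.143, 0.99, 0.0]
contact_force: [-0.0, 0.3, -8.2]
gripper_width: 0.651
grasp_force: 65.5
t 8.62 tcp [0.5295 0.001  0.2424] yaw 73.6 F [-0.   0.3 -8.2] w 55.6 g 65.5
shift [-0.0103 -0.0088  1.6044] turn [ 0.0001 -0.0005 -0.    ] deg [ 0.  -0.1 -0. ]
```

```bash
python3 -m jog '[0,0,0.25,0,0,0,0,0,0.55,0,0,0,0,0,0.8,0,0,0,0,0,0.9,0,0,0]'; python3 -m jog '[0,0,0.25,0,0,0,0,0,0.45,0,0,0,0,0,0.6,0,0,0,0,0,0.67,0,0,0,0,0,0.67,0,0,0,0,0,0.67,0,0,0]'; python3 -m jog '[0,0,0.02,0,0,0,0,0,0.02,0,0,0]';python3 -m jog '[0,0,0.02,0,0,0,0,0,0.02,0,0,0]';python3 -m jog '[0,0,0.01,0,0,0,0,0,0.01,0,0,0]'
```

```text
time: 9.12
tool_pos: [0.5285, 0.0008, 0.1508]
tool_rot: [-0.002, 0.143, 0.99, 0.0]
contact_force: [0.2, -0.4, -8.5]
gripper_width: 0.65
grasp_force: 65.6
time: 9.88
tool_pos: [0.531, 0.0001, 0.0873]
tool_rot: [0.001, 0.143, 0.99, -0.0]
contact_force: [-0.3, -0.9, -8.1]
gripper_width: 0.649
grasp_force: 65.7
time: 10.12
tool_pos: [0.5303, 0.0002, 0.0846]
tool_rot: [0.0, 0.143, 0.99, 0.0]
contact_force: [0.2, -0.6, -8.7]
gripper_width: 0.651
grasp_force: 65.7
time: 10.38
tool_pos: [0.53, 0.0002, 0.0821]
tool_rot: [-0.0, 0.143, 0.99, -0.0]
contact_force: [0.5, -0.4, -8.2]
gripper_width: 0.651
grasp_force: 65.7
time: 10.62
tool_pos: [0.5301, 0.0002, 0.0812]
tool_rot: [-0.0, 0.143, 0.99, -0.0]
contact_force: [-0.6, -0.4, -8.6]
gripper_width: 0.652
grasp_force: 65.7
```

```bash
python3 -m jog '[0,0,0.015,0,0,0,0,0,0.015,0,0,0]';python3 -m jog '[0,0,0.01,0,0,0,0,0,0.01,0,0,0]'
```

```text
time: 10.88
tool_pos: [0.5305, 0.0001, 0.0803]
tool_rot: [0.0, 0.143, 0.99, -0.0]
contact_force: [-1.1, -0.2, -5.0]
gripper_width: 0.649
grasp_force: 65.9
time: 11.12
tool_pos: [0.5307, 0.0, 0.0802]
tool_rot: [0.0, 0.143, 0.99, -0.0]
contact_force: [-5.4, -0.5, 4.4]
gripper_width: 0.651
grasp_force: 67.0
```

```bash
python3 -m jog '[0,0,0,0,0,0,0,0,0,0,0,0,0,0,0,0,0,0]' 85; python3 -m jog '[0,0,-0.3,0,0,0,0,0,-0.7,0,0,0,0,0,-1,0,0,0,0,0,-1,0,0,0]'; python3 -m jog '[0,0,-0.25,0,0,0,0,0,-0.5,0,0,0.05,0,0,-0.5,0,0,0.1,0,0,-0.5,0,0,0.15,0,0,-0.5,0,0,0.2,0,0,-0.5,0,0,0.25,0,0,-0.5,0,0,0.31,0,0,-0.5,0,0,0.365]';python3 -m jog '[0,0,0,0,0,0.05,0,0,0,0,0,0.1,0,0,0,0,0,0.135,0,0,0,0,0,0.135]';python3 -c "
from h import *
go((.53,-.0,.085),-16.4);f=manip.grab_frame('wrist'); cv2.imwrite('pics/w2.png',f['img'])"
```

```text
time: 11.5
tool_pos: [0.5306, 0.0002, 0.0791]
tool_rot: [0.001, 0.143, 0.99, 0.0]
contact_force: [0.3, -0.9, -0.3]
gripper_width: 0.993
grasp_force: 0.0
time: 12.0
tool_pos: [0.5323, -0.0, 0.1823]
tool_rot: [0.003, 0.143, 0.99, 0.0]
contact_force: [-1.2, 0.3, -0.4]
gripper_width: 0.993
grasp_force: 0.0
time: 13.0
tool_pos: [0.5295, 0.0003, 0.2268]
tool_rot: [-0.001, 0.659, 0.752, -0.001]
contact_force: [-0.3, 0.3, -0.1]
gripper_width: 0.996
grasp_force: 0.0
time: 13.5
tool_pos: [0.5296, 0.0003, 0.2271]
tool_rot: [-0.001, 0.8, 0.6, -0.001]
contact_force: [-0.0, -0.3, -0.0]
gripper_width: 0.993
grasp_force: 0.0
t 13.5 tcp [5.296e-01 3.000e-04 2.271e-01] yaw -16.33 F [-0.  -0.3 -0. ] w 84.8 g 0.0
shift [-1.100e-03  8.100e-03  1.421e+00] turn [-0.0007  0.0001  0.0004] deg [-0.1  0.   0.1]
```

View pics/w2.png

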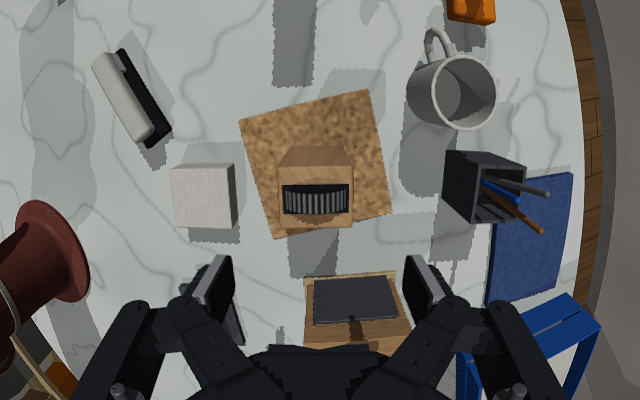

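The wrist view shows the speaker standing on the mat. Its top corners are at about (277,168), (354,166), (353,226) and (279,228), and the wheel is at (315,199).

```bash
python3 - <<'E'
from h import *
p,M,s=tool(); f=manip.grab_frame('wrist')
w=f["z_map"]
P=np.array([wray(f,p,M,u,v,.123) for u,v in((277,168),(354,166),(353,226),(279,228))])
print(P.round(4).tolist(),P.mean(0).round(4)); 
for a,b in((0,1),(3,2)): d=P[b]-P[a]; print(np.degrees(np.arctan2(d[1],d[0])),np.hypot(*d[:2]))
# wood mask rect
hsv=cv2.cvtColor(f["img"],cv2.COLOR_BGR2HSV); 
go((*P.mean(0)[:2],.085),-16.4)
E
```

```text
[[0.5043, 0.0354, 0.123], [0.5653, 0.0193, 0.123], [0.5514, -0.032, 0.123], [0.4889, -0.0158, 0.123]] [0.5275 0.0017 0.123 ]
-14.748562384878628 0.06308758052056071
-14.495955243982849 0.06457751647064702
t 13.6 tcp [5.298e-01 2.000e-04 2.277e-01] yaw -16.31 F [ 0.3 -0.4 -0.7] w 84.8 g 0.0
shift [ 0.0085 -0.0238  1.4269] turn [-0.0005  0.0001  0.0005] deg [-0.1  0.   0.1]
```

```bash
python3 -m jog '[0.01,-0.02,0.3,0,0,0,0.01,-0.02,0.6,0,0,0,0.01,-0.02,0.8,0,0,0,0.01,-0.02,0.8,0,0,0]'; python3 -m jog '[0,0,0.3,0,0,0,0,0,0.55,0,0,0,0,0,0.66,0,0,0,0,0,0.66,0,0,0]';  python3 -m jog '[0,0,0,0,0,0,0,0,0,0,0,0,0,0,0,0,0,0,0,0,0,0,0,0,0,0,0,0,0,0,0,0,0,0,0,0]' 52; python3 -m jog '[0,0,-0.1,0,0,0,0,0,-0.3,0,0,0,0,0,-0.55,0,0,0,0,0,-0.8,0,0,0,0,0,-0.95,0,0,0]'; python3 -m jog '[0,0,-0.2,0,0,0,0,0,-0.45,0,0,0,0,0,-0.65,0,0,0,0,0,-0.75,0,0,0,0,0,-0.75,0,0,0]'; python3 -c "
from h import *
go((.5855,.273,.25),-16.4)"
```

```text
time: 14.1
tool_pos: [0.5273, 0.0019, 0.1467]
tool_rot: [-0.001, 0.801, 0.599, -0.001]
contact_force: [-0.1, 0.6, 0.0]
gripper_width: 0.996
grasp_force: 0.0
time: 14.6
tool_pos: [0.5287, 0.0017, 0.0831]
tool_rot: [-0.0, 0.801, 0.599, -0.0]
contact_force: [0.4, -0.4, -0.5]
gripper_width: 0.999
grasp_force: 0.0
time: 15.35
tool_pos: [0.529, 0.0018, 0.0847]
tool_rot: [0.0, 0.801, 0.599, 0.0]
contact_force: [-4.6, 0.5, 5.2]
gripper_width: 0.745
grasp_force: 66.3
time: 15.98
tool_pos: [0.5283, 0.0017, 0.1783]
tool_rot: [0.0, 0.801, 0.599, 0.0]
contact_force: [-0.1, 0.1, -8.2]
gripper_width: 0.744
grasp_force: 68.7
time: 16.6
tool_pos: [0.5288, 0.0017, 0.2535]
tool_rot: [0.0, 0.801, 0.599, 0.0]
contact_force: [0.1, 1.0, -8.0]
gripper_width: 0.736
grasp_force: 68.7
t 16.6 tcp [0.5288 0.0017 0.2535] yaw -16.41 F [ 0.1  1.  -8. ] w 62.8 g 68.7
shift [ 2.763  -0.2231  0.0352] turn [ 0.0004 -0.0001 -0.    ] deg [ 0.1 -0.  -0. ]
```

```bash
python3 -m jog '[0.2,-0.02,0,0,0,0,0.5,-0.04,0,0,0,0,0.9,-0.07,0,0,0,0]'; python3 -m jog '[0.45,-0.035,0,0,0,0,0.9,-0.07,0,0,0,0]'; python3 -m jog '[0.4,-0.035,0,0,0,0,0.7,-0.07,0,0,0,0,0.9,-0.08,0,0,0,0,0.96,-0.08,0,0,0,0,0.96,-0.08,0,0,0,0,0.96,-0.08,0,0,0,0]'; python3 - <<'E'
from h import *
go((.5855,.273,.25),-16.4)
im=[]
for n in("scene","side"):
    f=manip.grab_frame(n); w=cloud(f); np.savez(n+"3.npz",img=f["img"],w=w,K=np.array([f["fx"],f["fy"],f["cx"],f["cy"]]),xyz=f["xyz"],M=rot(f["attitude"]).as_matrix())
    P=np.array([.5855,.273,.15]); q=rot(f["attitude"]).as_matrix().T@(P-np.array(f["xyz"])); u=int(f["cx"]+f["fx"]*q[0]/-q[2]); v=int(f["cy"]-f["fy"]*q[1]/-q[2]); print(n,u,v)
    u0,v0=max(0,u-50),max(0,v-70); im.append(cv2.resize(f["img"][v0:v0+140,u0:u0+100],None,fx=4,fy=4)); print(u0,v0)
cv2.imwrite("pics/s3.png",np.hstack(im))
E
```

```text
time: 16.98
tool_pos: [0.5467, 0.0903, 0.251]
tool_rot: [-0.001, 0.801, 0.598, -0.001]
contact_force: [1.3, -0.0, -8.3]
gripper_width: 0.744
grasp_force: 68.5
time: 17.23
tool_pos: [0.5654, 0.1795, 0.2509]
tool_rot: [-0.001, 0.801, 0.599, -0.001]
contact_force: [-0.0, 0.2, -8.7]
gripper_width: 0.743
grasp_force: 68.5
time: 17.98
tool_pos: [0.5854, 0.2716, 0.2527]
tool_rot: [0.0, 0.801, 0.599, -0.0]
contact_force: [-0.6, -0.2, -8.0]
gripper_width: 0.744
grasp_force: 68.5
t 17.98 tcp [0.5854 0.2716 0.2527] yaw -16.47 F [-0.6 -0.2 -8. ] w 63.5 g 68.5
shift [ 0.0134 -0.0031  0.0273] turn [-0.      0.0002 -0.0004] deg [-0.   0.  -0.1]
scene 416 260
366 190
side 278 134
228 64
```

View pics/s3.png

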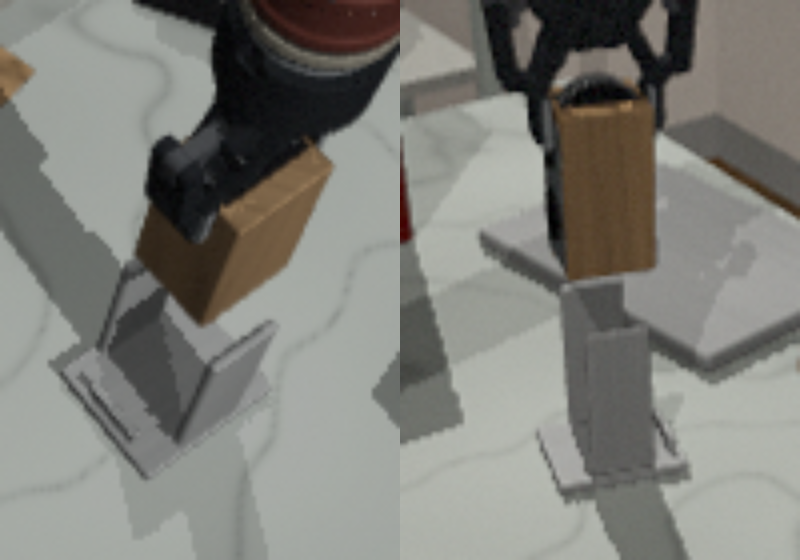

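The crops show the speaker upright above the stand, with its plain back towards the lip end. I'll measure its side faces in the stand frame.

```bash
python3 - <<'E'
from h import *
c,A=frame(*STAND)
for n in("scene","side"):
    d=np.load(n+"3.npz"); w=d["w"].reshape(-1,3); col=d["img"].reshape(-1,3).astype(int)
    q=(w[:,:2]-c)@A.T*1000; wood=col[:,2]-col[:,0]>25
    m=wood&(abs(q[:,0])<60)&(abs(q[:,1])<60)&(w[:,2]>.178)&(w[:,2]<.28)
    for nm,ax,lo,hi in(("+y",1,22,36),("-y",1,-36,-22),("+x",0,26,42),("-x",0,-42,-26)):
        o=1-ax; k=m&(q[:,ax]>lo)&(q[:,ax]<hi)&(abs(q[:,o])<22)
        if k.sum()>30: 
            a=np.polyfit(q[k,o],q[k,ax],1); print(n,nm,k.sum(),np.median(q[k,ax]).round(1),"slope deg",np.degrees(a[0]).round(2),"z-slope",np.polyfit(w[k,2]*1000,q[k,ax],1)[0].round(3))
    m=np.isfinite(w[:,0])&(w[:,2]>.03)&(w[:,2]<.12)&(abs(q[:,0])<20)
    for lo,hi in((-50,-34),(-34,-20),(20,34),(34,50)):
        k=m&(q[:,1]>lo)&(q[:,1]<hi)
        if k.sum()>20: print("cheek",lo,np.median(q[k,1]).round(1),k.sum())
    k=wood&(abs(q[:,0])<45)&(abs(q[:,1])<45)&(w[:,2]>.15); print("zmin",np.percentile(w[k,2],[1,99]))
E
```

```text
scene +y 219 24.9 slope deg 0.95 z-slope 0.001
cheek -34 -32.0 115
cheek 34 40.1 124
zmin [0.19138307 0.57720405]
side -y 558 -30.1 slope deg 1.64 z-slope 0.007
cheek -50 -39.0 350
cheek 20 32.5 99
cheek 34 35.1 67
zmin [0.1766188  0.48111924]
```

```bash
python3 -m jog '[0.028,0,0,0,0,0.006,0.028,0,0.15,0,0,0.006,0.028,0,0.3,0,0,0.006,0.028,0,0.4,0,0,0.006,0.028,0,0.5,0,0,0.006,0.028,0,0.6,0,0,0.006,0.028,0,0.6,0,0,0.006]'; python3 - <<'E'
from h import *
go((.5855,.273,.09),-17.4)
c,A=frame(*STAND)
for n in("scene","side"):
    f=manip.grab_frame(n); w=cloud(f).reshape(-1,3); col=f["img"].reshape(-1,3).astype(int)
    q=(w[:,:2]-c)@A.T*1000; wood=col[:,2]-col[:,0]>25
    m=wood&(abs(q[:,0])<60)&(w[:,2]>.14)&(w[:,2]<.225)&(abs(q[:,0])<22)
    for lo,hi in((20,36),(-36,-20)):
        k=m&(q[:,1]>lo)&(q[:,1]<hi)
        if k.sum()>30: print(n,k.sum(),np.median(q[k,1]).round(1),np.degrees(np.polyfit(q[k,0],q[k,1],1)[0]).round(2))
E
```

```text
time: 18.95
tool_pos: [0.5855, 0.2752, 0.1914]
tool_rot: [-0.0, 0.806, 0.591, -0.001]
contact_force: [-0.5, -0.1, -8.5]
gripper_width: 0.74
grasp_force: 68.4
t 18.95 tcp [0.5855 0.2752 0.1914] yaw -17.48 F [-0.5 -0.1 -8.5] w 63.2 g 68.4
shift [-0.0191  0.0086  1.0135] turn [-0.0006  0.0005 -0.0005] deg [-0.1  0.1 -0.1]
scene 171 28.3 -0.01
side 428 -26.4 0.38
```

```bash
python3 -m jog '[-0.006,0,0.1,0,0,0,-0.006,0,0.2,0,0,0,-0.006,0,0.3,0,0,0,-0.006,0,0.4,0,0,0,-0.006,0,0.4,0,0,0]'; python3 -m jog '[0,0,0.12,0,0,0,0,0,0.24,0,0,0,0,0,0.36,0,0,0,0,0,0.46,0,0,0,0,0,0.52,0,0,0,0,0,0.52,0,0,0,0,0,0.52,0,0,0]'; python3 -m jog '[0,0,0.02,0,0,0,0,0,0.03,0,0,0,0,0,0.03,0,0,0]'
```

```text
time: 19.68
tool_pos: [0.585, 0.2744, 0.1509]
tool_rot: [-0.0, 0.806, 0.591, -0.002]
contact_force: [0.1, -1.1, -8.9]
gripper_width: 0.741
grasp_force: 68.4
time: 20.55
tool_pos: [0.5864, 0.275, 0.1014]
tool_rot: [0.0, 0.806, 0.591, 0.001]
contact_force: [-0.3, -1.0, -7.7]
gripper_width: 0.739
grasp_force: 68.5
time: 20.92
tool_pos: [0.5859, 0.2748, 0.0977]
tool_rot: [-0.0, 0.806, 0.591, -0.0]
contact_force: [0.1, -0.1, -8.3]
gripper_width: 0.739
grasp_force: 68.5
```

Free so far, about 6 mm to go.

```bash
python3 -m jog '[0,0,0.02,0,0,0,0,0,0.04,0,0,0,0,0,0.04,0,0,0]'; for i in 1 2; do python3 -m jog '[0,0,0.01,0,0,0,0,0,0.01,0,0,0]'; done
```

```text
time: 21.3
tool_pos: [0.5857, 0.2747, 0.0933]
tool_rot: [-0.0, 0.806, 0.591, -0.0]
contact_force: [0.3, -0.4, -8.9]
gripper_width: 0.74
grasp_force: 68.5
time: 21.55
tool_pos: [0.5859, 0.2748, 0.0927]
tool_rot: [-0.0, 0.806, 0.591, -0.0]
contact_force: [-0.4, 0.1, -8.4]
gripper_width: 0.745
grasp_force: 68.5
time: 21.8
tool_pos: [0.5861, 0.2748, 0.0919]
tool_rot: [0.0, 0.806, 0.591, 0.0]
contact_force: [0.1, 0.2, -7.3]
gripper_width: 0.744
grasp_force: 68.5
```

```bash
for i in 1 ; do python3 -m jog '[0,0,0.01,0,0,0,0,0,0.01,0,0,0]'; done;  python3 -m jog '[0,0,0.005,0,0,0,0,0,0.005,0,0,0]'
```

```text
time: 22.05
tool_pos: [0.5862, 0.275, 0.0919]
tool_rot: [-0.0, 0.806, 0.591, 0.0]
contact_force: [-2.4, -0.7, -0.8]
gripper_width: 0.741
grasp_force: 68.9
time: 22.3
tool_pos: [0.5862, 0.2751, 0.0918]
tool_rot: [-0.0, 0.806, 0.591, 0.0]
contact_force: [-5.7, 0.3, 2.3]
gripper_width: 0.74
grasp_force: 69.5
```

```bash
python3 -m jog '[0,0,0,0,0,0,0,0,0,0,0,0,0,0,0,0,0,0,0,0,0,0,0,0]' 85; python3 -m jog '[0,0,-0.3,0,0,0,0,0,-0.7,0,0,0,0,0,-1,0,0,0,0,0,-1,0,0,0]'; python3 -m jog '[0,0,-0.25,0,0,0,0,0,-0.4,0,0,0,0,0,-0.4,0,0,0]' 0; python3 - <<'E'
from h import *
go((.5855,.273,.2),-16.4)
f=manip.grab_frame("wrist"); cv2.imwrite("pics/w4.png",f["img"])
c,A=frame(*STAND)
for n in("scene","side"):
    f=manip.grab_frame(n); w=cloud(f).reshape(-1,3); col=f["img"].reshape(-1,3).astype(int)
    q=(w[:,:2]-c)@A.T*1000; wood=col[:,2]-col[:,0]>25
    m=wood&(abs(q[:,0])<45)&(abs(q[:,1])<45)
    k=m&(abs(w[:,2]-.13)<.006); print(n,k.sum(),np.percentile(q[k],[2,98],axis=0).round(1).tolist(),np.median(w[k,2]).round(4), cv2.minAreaRect(q[k].astype(np.float32)))
E
```

```text
time: 22.8
tool_pos: [0.5863, 0.2748, 0.0905]
tool_rot: [0.0, 0.806, 0.591, 0.0]
contact_force: [-0.5, 0.6, -0.1]
gripper_width: 0.999
grasp_force: 0.0
time: 23.3
tool_pos: [0.5879, 0.2755, 0.1942]
tool_rot: [0.001, 0.806, 0.591, 0.003]
contact_force: [0.2, -0.9, -0.7]
gripper_width: 0.998
grasp_force: 0.0
time: 23.68
tool_pos: [0.5865, 0.275, 0.231]
tool_rot: [0.0, 0.806, 0.591, 0.001]
contact_force: [-0.4, 0.7, 0.2]
gripper_width: 0.373
grasp_force: 0.0
t 23.68 tcp [0.5865 0.275  0.231 ] yaw -17.49 F [-0.4  0.7  0.2] w 31.8 g 0.0
shift [-0.0221 -0.0042  0.3103] turn [ 0.0005 -0.0003 -0.006 ] deg [ 0.1 -0.1 -1.1]
scene 383 [[-30.2, -26.0], [31.1, 28.5]] 0.1308 ((-0.0268402099609375, 1.0209197998046875), (64.06953430175781, 56.60641860961914), 0.459087073802948)
side 116 [[-31.1, -29.0], [29.9, 25.7]] 0.1312 ((0.0352935791015625, -1.5003280639648438), (69.16199493408203, 62.587703704833984), 89.13091278076172)
```

View pics/w4.png

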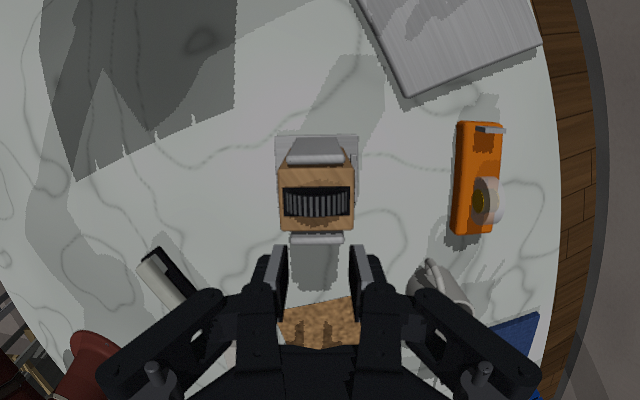

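The speaker stands centred in the stand. The wheel is at (317,203) with no index bar visible yet, and +x of the stand is to the right in the image. I'll shut the fingers and touch the wheel 8 mm ahead of its centre.

```bash
python3 -m jog '[-0.015,-0.08,0,0,0,-0.005,-0.015,-0.08,0.25,0,0,-0.005,-0.015,-0.08,0.5,0,0,-0.005,-0.015,-0.08,0.7,0,0,-0.005,-0.015,-0.08,0.82,0,0,-0.005,-0.015,-0.08,0.82,0,0,-0.005,-0.015,-0.08,0.82,0,0,-0.005]' 0; python3 -m jog '[0,0,0,0,0,0,0,0,0.02,0,0,0,0,0,0.03,0,0,0,0,0,0.03,0,0,0]'; for i in 1 2; do python3 -m jog '[0,0,0.01,0,0,0,0,0,0.02,0,0,0,0,0,0.02,0,0,0]'; done
```

```text
time: 24.7
tool_pos: [0.5785, 0.276, 0.1494]
tool_rot: [0.0, 0.802, 0.598, 0.001]
contact_force: [1.3, -0.5, -0.6]
gripper_width: -0.001
grasp_force: 0.0
time: 25.2
tool_pos: [0.5778, 0.2757, 0.1452]
tool_rot: [-0.0, 0.802, 0.598, -0.0]
contact_force: [-0.1, -0.4, 0.6]
gripper_width: -0.0
grasp_force: 0.0
time: 25.58
tool_pos: [0.5779, 0.2758, 0.1432]
tool_rot: [-0.0, 0.802, 0.598, -0.0]
contact_force: [-0.3, 0.3, -1.4]
gripper_width: 0.004
grasp_force: 0.0
time: 25.95
tool_pos: [0.5781, 0.2758, 0.1416]
tool_rot: [0.0, 0.802, 0.598, 0.0]
contact_force: [0.2, -0.9, 2.6]
gripper_width: -0.002
grasp_force: 1.1
```

```bash
python3 -m jog '[0,0,0.015,0,0,0,0,0,0.025,0,0,0,0,0,0.025,0,0,0]'; python3 -m jog '[0,0.02,0,0,0,0,0,0.05,0,0,0,0,0,0.08,0,0,0,0,0,0.105,0,0,0,0]';  python3 -m jog '[0,0.03,0,0,0,0,0,0.06,0,0,0,0,0,0.085,0,0,0,0,0,0.105,0,0,0,0,0,0.105,0,0,0,0]'; python3 -m jog '[0,0,-0.1,0,0,0,0,-0.1,-0.5,0,0,0,0,-0.21,-0.8,0,0,0,0,-0.21,-0.8,0,0,0,0,-0.21,-0.8,0,0,0]'; python3 - <<'E'
from h import *
go((.5855,.273,.2),-16.4)
f=manip.grab_frame("wrist"); cv2.imwrite("pics/w5.png",cv2.resize(f["img"][150:260,250:390],None,fx=4,fy=4,interpolation=cv2.INTER_CUBIC))
E
```

```text
time: 26.32
tool_pos: [0.5781, 0.2758, 0.139]
tool_rot: [0.0, 0.802, 0.598, 0.0]
contact_force: [-0.3, -0.9, 3.3]
gripper_width: -0.002
grasp_force: 1.8
time: 26.82
tool_pos: [0.5884, 0.2728, 0.139]
tool_rot: [0.0, 0.802, 0.598, 0.0]
contact_force: [-1.2, -0.6, 3.7]
gripper_width: 0.001
grasp_force: 1.8
time: 27.45
tool_pos: [0.5982, 0.2698, 0.1387]
tool_rot: [-0.0, 0.802, 0.598, 0.0]
contact_force: [0.2, 0.2, 3.1]
gripper_width: -0.001
grasp_force: 1.6
time: 28.08
tool_pos: [0.5773, 0.2755, 0.2175]
tool_rot: [-0.0, 0.802, 0.598, -0.001]
contact_force: [-0.8, 0.3, -0.1]
gripper_width: -0.001
grasp_force: 0.0
t 28.07 tcp [0.5773 0.2755 0.2175] yaw -16.58 F [-0.8  0.3 -0.1] w -0.1 g 0.0
shift [-0.0003  0.086   0.1752] turn [-0.0005  0.0004 -0.001 ] deg [-0.1  0.1 -0.2]
```

View pics/w5.png

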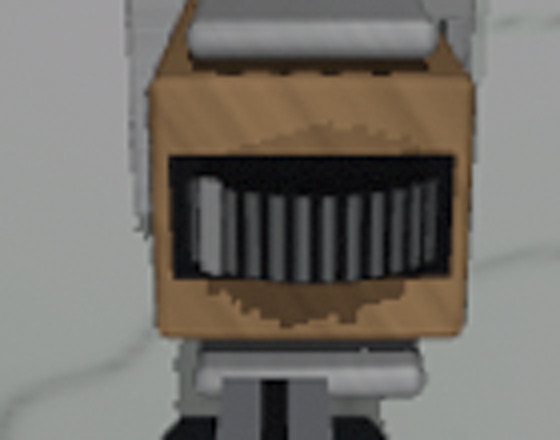

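The crop shows the smooth bar at the left of the wheel, at about (208,226), which is full-frame (302,206.5). The wheel centre is near x=315 in the crop. I'll work out its angle.

```bash
cat > bar.py <<'E'
from h import *
import sys
u,v=map(float,sys.argv[1:3])
p,M,s=tool(); f=manip.grab_frame("wrist"); c,A=frame(*STAND)
g=lambda u,v,z:(A@(wray(f,p,M,u,v,z)[:2]-c)*1000).round(1)
if len(sys.argv)>3:
    a,b=(g(float(t),v,.13) for t in sys.argv[3:5]); x0=(a+b)[0]/2; print("case",a,b)
else: x0=0
for t in(60,40,20,0,-20,-40): print(t,g(u,v,.113+.03*np.cos(np.radians(t)))[0]-x0,"expect",-30*np.sin(np.radians(t)).round(2))
E
python3 bar.py 302 206.5 288.5 368
```

```text
case [-32.6  -0.8] [30.4 -1. ]
60 -20.9 expect -26.1
40 -20.4 expect -19.2
20 -20.099999999999998 expect -10.200000000000001
0 -20.0 expect -0.0
-20 -20.099999999999998 expect 10.200000000000001
-40 -20.4 expect 19.2
```

Bar at 40°, so this is click 3. I'll repeat the same 21 mm stroke for two more clicks.

```bash
python3 -m jog '[0,0,0.3,0,0,0,0,0,0.55,0,0,0,0,0,0.7,0,0,0,0,0,0.75,0,0,0,0,0,0.775,0,0,0,0,0,0.79,0,0,0,0,0,0.8,0,0,0,0,0,0.8,0,0,0]'; python3 -m jog '[0,0.02,0,0,0,0,0,0.05,0,0,0,0,0,0.08,0,0,0,0,0,0.105,0,0,0,0]';  python3 -m jog '[0,0.03,0,0,0,0,0,0.06,0,0,0,0,0,0.085,0,0,0,0,0,0.105,0,0,0,0,0,0.105,0,0,0,0]'; python3 -m jog '[0,0,-0.1,0,0,0,0,-0.1,-0.5,0,0,0,0,-0.21,-0.8,0,0,0,0,-0.21,-0.8,0,0,0,0,-0.21,-0.8,0,0,0]'; python3 - <<'E'
from h import *
go((.5855,.273,.2),-16.4)
f=manip.grab_frame("wrist"); cv2.imwrite("pics/w6.png",cv2.resize(f["img"][150:260,250:390],None,fx=4,fy=4,interpolation=cv2.INTER_CUBIC))
E
```

```text
time: 29.18
tool_pos: [0.5784, 0.2759, 0.1397]
tool_rot: [0.0, 0.802, 0.598, 0.001]
contact_force: [-1.0, -1.3, 3.3]
gripper_width: 0.003
grasp_force: 1.6
time: 29.68
tool_pos: [0.5883, 0.2728, 0.1389]
tool_rot: [-0.0, 0.802, 0.598, 0.0]
contact_force: [-1.3, 0.0, 2.9]
gripper_width: -0.001
grasp_force: 1.8
time: 30.3
tool_pos: [0.5982, 0.2698, 0.1388]
tool_rot: [-0.0, 0.802, 0.598, 0.0]
contact_force: [0.4, -0.8, 1.5]
gripper_width: -0.0
grasp_force: 1.6
time: 30.92
tool_pos: [0.5773, 0.2756, 0.2176]
tool_rot: [-0.0, 0.802, 0.598, -0.001]
contact_force: [0.2, -0.3, -0.7]
gripper_width: -0.0
grasp_force: 0.0
t 30.93 tcp [0.5773 0.2756 0.2176] yaw -16.58 F [ 0.2 -0.3 -0.7] w -0.0 g 0.0
shift [-0.0011  0.0858  0.1757] turn [-0.0005  0.0004 -0.001 ] deg [-0.1  0.1 -0.2]
```

View pics/w6.png

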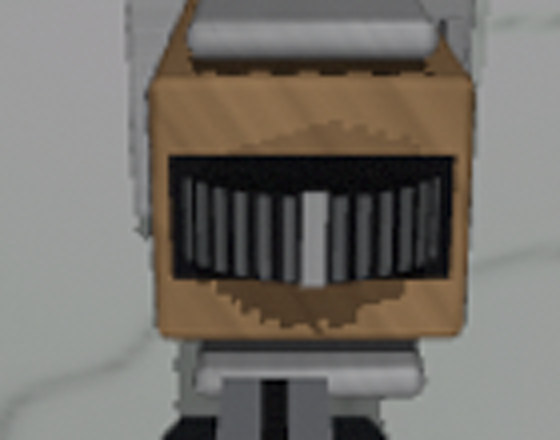

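The bar is now at crop (314,238), in the middle of the slot (170 to 455). I'll check the angle and, if it fits, hand in.

```bash
python3 bar.py 328.5 209 288.5 368 && python3 -m jog '[0,0,-0.3,0,0,0,0,0,-0.3,0,0,0,0,0,-0.3,0,0,0]' && python3 -c "
from h import *
print(manip.job_done())"
```

```text
case [-32.6  -2.9] [30.5 -3. ]
60 0.1500000000000007 expect -26.1
40 -0.14999999999999925 expect -19.2
20 -0.24999999999999933 expect -10.200000000000001
0 -0.3499999999999992 expect -0.0
-20 -0.24999999999999933 expect 10.200000000000001
-40 -0.14999999999999925 expect 19.2
time: 31.4
tool_pos: [0.5775, 0.2755, 0.2471]
tool_rot: [-0.0, 0.802, 0.598, -0.001]
contact_force: [-0.1, 0.3, 0.2]
gripper_width: 0.0
grasp_force: 0.0
the job is handed in; nothing more can be done
None
```

I handed in the job at about 31 s: the speaker stands upright and centred in its stand, grille to the open front, and the volume wheel is at the fifth click with its index bar uppermost; the hand-in gave no verdict.

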